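# Lever a finished mosaic panel out of its setting jig

## Robot

A 6-joint arm with a two-finger parallel gripper is mounted at the origin on the work surface. World frame = base frame: x ahead of the robot, y to its left, z up, the work surface at z = 0. Lengths are in m, angles in degrees, forces in N, time in s.
With the tool pointing down it reaches from about 0.3 to 0.75 m from the base axis. Payload 8.5 kg.
Tool frame: the origin (TCP) lies midway between the tips of the shut fingers; the grasp point (between the pads) lies 19 mm behind it; z points along the fingers, y is the line along which they close (so a half turn about z gives the same grasp; the last joint's range is limited). The gripper opens to 85 mm and grips with 20 to 120 N. Pads are 22 mm wide; open, the fingers measure 114 mm over their backs; the gripper's body (76 mm by 85 mm) begins 54 mm behind the grasp point. The pads swing forward as they close: fully open they stand 13 mm farther back than shut.
Start: joints at [-88.138, 21.807, 74.336, -0, 83.858, -12.336], TCP at [0.135, -0.533, 0.231] pointing down, gripper open.
Joint ranges: [-178.18, 178.18], [-50.72, 133.34], [12.68, 142.11], [-81.47, 261.47], [9.98, 163.14], [-165.26, 165.26]. Speed limits (degrees/s): [136.94, 136.94, 180, 180, 180, 180].

## Interface

Orientations are given as a 3x3 rotation matrix whose columns are the frame's x, y, z axes.
In Python, from rig import env gives the robot as it stands. The module is installed in compiled form; this text tells all that it offers.
- The arm moves only by the tool jog_arm, never from a script. Its argument "targets" is a list of rows, each a list of 6 numbers: the shift along the tool's x, y, z in cm, then the turn, a rotation vector about the tool's x, y, z in degrees. A call has 1 to 8 rows; each row is the pose to reach, as a shift and turn from the pose commanded when the call began, along the tool's axes at that moment; what a row does not reach only later rows make up. A row lasts 1/12 s, in which the tool goes at most 41.7 mm and 7.16 degrees, less where a joint would pass 70% of its speed; a pose out of reach is approached as far as the arm can. A call with a gripper value outside its range is refused whole. "hand" is the opening, from 0 (shut) to 1 (fully open), set as the call begins (left out, the last holds). The fingers move at their own pace and stop on an object; "newtons" is the grip in N (left out, the last holds). Time passes only in rows, so rows that repeat a pose let the fingers close. It gives the time, the measured TCP pose, the force, the opening and the grip force at its end, in the units of the state.
- env.observe(): the state, without advancing time (a new reading comes with each control period).
- env.get_image(name): name is "side" or "top" or "wrist"; returns a dict with "frame" (420x560x3 uint8, red, green, blue), "depth" (420x560 float32, m along the optical axis (not along the pixel's ray), 0 where there is no reading), "fovy" (degrees; the focal length in pixels is half the picture's height over the tangent of half this angle, whatever the lens; pixels are square), "cx", "cy" (the principal point, pixels), "k1" (the pictures are not rectified: a ray, as slopes to the right and down, at radius r is drawn at 1 + k1 r^2 times it, then the intrinsics apply), "cam_to_world" (4x4, takes a point from camera to world coordinates). Camera axes: x right, y down, z forward; pixel columns grow to the right and rows downward; lengths in m; the calibration is good to about 2 mm. A picture is of the moment at which its call begins.
- env.close_job(): hands the job in; it is judged then, once.
Trained networks look in the newest picture that a camera, given by its name, has taken for a name from the list of things; names that differ only in an ending like _2 or _b are one class to them, and where a whole thing is asked for, a point or a joint stands for the part that bears it (a point fixed in the world has none). Each returns a list of dicts, best first, with "score" (0 to 1); they miss things now and then, are a little off and sometimes report something else, mostly with a low value. They report only what shows in the picture. A call takes as long as a camera call. They do not tell look-alikes from the thing itself.
- env.regions_of(camera, target): "pixels" (420x560 bool, what is visible of it) and "point" ([row, column] in pixels, amid what is visible of it).
The state is a dict: "time_s": time; "q": joint angles; "qvel": joint speeds; "joint_efforts": joint torques, N m; "position": TCP position; "tool_rot": TCP orientation; "ft_force": force on the tool from outside, world axes, zero at the start; "wrist_torque": the same for the moment, N m; "grip_width": finger opening in m; "gripper_force": force on a finger pad.
Only numpy, scipy, OpenCV 4.12 (cv2) and the standard library are available. Lean on these libraries where they do the work, as an engineer would, in place of code of your own. Each camera call takes 0.05 s, during which the arm holds its last target. There are 200 camera calls.

## Task

Free the finished mosaic panel from its wooden setting jig: swing the steel hasp all the way back off it, pry the panel's held edge up past the two spring balls with the wooden-handled lever pushed into the slot, then lay the lever down on the black mat again. Lift the loosened panel out and lay it gently, mosaic up, on the glass sheet, well inside its edges (do not let it fall). Leave the hasp open and the other things on the table where they are.

Things in the scene. Friction and masses are not known exactly. Their poses are not given: they have to be found in the camera images.
- jig: fixed wooden setting jig: block 110 (x) by 112 (y) mm, on a plywood foot 140 x 130 x 10 mm. Origin: centre of its underside on the table; z up; its -x end faces the robot. Its walls along x (at the +y and -y sides, 15 mm thick) are 70 mm high; those at the +x and -x ends (24 mm thick) are 67 mm high
- pocket (a point): middle of the floor of the jig's pocket, jig z = 62 mm; axes as the jig's. The pocket is 62 (x) by 81.6 (y) mm, open at the top, and holds the panel flush with the 70 mm walls; 3 mm of the panel's two 80 mm sides show above the 67 mm walls. The panel's +y edge is not held down and acts as the pivot when the -y edge is pried up
- balls (a point): midway between two spring-loaded greased balls, 9 mm across, at jig x = -20 and +20, y = -42.5, z = 74 mm, in housings 13 mm wide, 87 mm high, y -57.5 to -47.5. They overhang the panel's -y edge by 2 mm; about 10 to 15 N up at that edge pushes them back. Past 5 mm of lift they press on the panel's side and keep it raised; at about 11 mm they snap in under it, a rest to lift it from
- pry_slot (a point): mouth of the pry slot, mid -y side of the jig (jig x 0, y -56, z 56 mm), 23 mm wide, open at the top between the ball housings. The point is the outer edge of a steel lip (y -56 to -52, top z = 56 mm), the fulcrum. Behind it the slot (floor z = 44 mm) runs in +y under the panel (underside z = 62, edge y = -40) to y = -15 mm: a blade slid level over the lip has 6 mm of height
- hasp (a joint): hasp hinge (axis along the jig's y, at jig x = +50, z = 77 mm): 0 = down over the panel and its staple; grows as the free end is lifted and swung back, away from the robot; stop at 2.75 rad. 80 g, moves easily: let go below about 1.2 rad it falls shut, beyond about 1.9 rad it falls back onto its stop
- hasp_tab (a point): a point on the thumb tab at the hasp's free end: steel plate 22 mm wide (y), 6 mm thick, standing 31 mm up from the strap (jig z 77 to 109 mm when shut). The point is mid-width, 18 mm up: 103.5 mm in -x and 18 mm in +z from the hinge axis when shut. The strap (22 mm wide, 3 mm thick) runs along the jig's y = 0. Axes as the jig's when shut
- panel: black lacquered panel with a mosaic of shell chips on top, 60 (x) by 80 (y) by 8 mm, 50 to 100 g. Origin: centre of its underside; z up through the mosaic. Lies at the start in the jig's pocket with axes as the jig's
- panel_edge (a point): middle of the bottom of the panel's -y edge (panel y = -40 mm, z = 0), the edge held by the balls; at jig z = 62 mm at the start. Axes as the panel's
- lever: pry lever lying on the mat along its own x: dark wood handle 100 mm long, 16 wide, 14 high (x -50 to +50 mm) and a flat steel blade 14 mm wide, 3 mm thick, flush with the underside, out to x = +112 mm. 70 to 120 g, balance point near x = +20 mm. Origin: middle of the handle's underside; z up as it lies
- lever_tip (a point): end of the lever's blade, at its underside (lever x = +112 mm, z = 0). Axes as the lever's
- mat: fixed black cutting mat, 200 (x) by 260 (y) by 3 mm, on which the lever and a brush lie. Origin: centre of its underside
- glass: fixed pale green glass sheet, 160 (x) by 130 (y) by 6 mm, on the table. Origin: centre of its underside
- brush: bystander: a paint brush, 190 mm, lying on the mat beside the lever, at its +x side
- chip_jar: bystander: glass jar, 56 mm across, 70 mm high; origin under its centre
- flask: bystander: pink flask, 66 mm across, 210 mm high; origin under its centre
- glue: bystander: white can, 48 mm across, 100 mm high; origin under its centre
- dish: bystander: white dish, 90 mm across, 25 mm high; origin under its centre
Things that resemble listed ones, but are neither listed nor needed, are in the scene too. There is more than one size of the jig; the job needs the smaller.

How it is judged (in metres and radians):
On the way, in this order (a step that is already met when the one before it is completed fails the run):
1. the hasp is swung back off the panel (beyond 2.2 rad) (value of joint hasp above 2.2 rad), for 0.1 s.
2. the panel's held edge is pried up at least 5 mm with the lever's tip under it and no finger on the panel (z of panel_edge in the frame of jig above 0.067 m and distance between lever_tip and panel_edge below 0.035 m and contact force between the fingers and panel below 0.1 N), for 0.1 s.
At the end, for the whole second after the job is handed in: the panel lies flat and still on the glass, mosaic up (within 0.06 rad), its centre within 45 mm (glass x) and 30 mm (glass y) of the glass's centre; the lever lies still on the mat, its handle's middle over the mat and less than 25 mm high; the hasp stands open beyond 2.2 rad (x of panel in the frame of glass between -0.045 and 0.045 m and y of panel in the frame of glass between -0.03 and 0.03 m and z of panel in the frame of glass between 0.003 and 0.009 m and angle between panel's own z axis and vertical below 0.06 rad and linear speed of each of panel, lever below 0.02 m/s and x of lever in the frame of mat between -0.1 and 0.1 m and y of lever in the frame of mat between -0.13 and 0.13 m and z of lever in the frame of mat below 0.025 m and value of joint hasp above 2.2 rad); the robot touches nothing.
It fails at once if the panel falls or is flung: faster than 0.7 m/s with no finger on it (linear speed of panel above 0.7 m/s and contact force between the fingers and panel below 0.05 N).
It fails at once if a bystander is moved more than 30 mm (distance of any of brush, chip_jar, flask, glue, dish from where it was at the start of the episode above 0.03 m).
It also fails if it takes over 64 s, if anything falls off the work surface, if the arm or the gripper's body presses on something with over 40 N, if the wrist force passes 120 N, or if a joint passes its speed limit or range.

## Working session

There is one attempt and no reset: what is moved stays moved. The work goes in short steps, Python scripts to look and compute and a tool call to move; the robot and the scene stay as the last step left them, time stands still between calls to the robot, and variables do not carry over. Pictures are saved under pics/ and viewed, at most 11 in all, crops included, and the job is handed in when it is done.

Besides the shell and the picture viewer there is one more tool, called after ">>>" as a command line: name --pt "numbers of a row" for each row, then --argument value for the rest. jog_arm: Moves the arm, as the interface text tells. Its arguments: {"type":"object","properties":{"targets":{"type":"array","items":{"type":"array","items":{"type":"number"}}},"hand":{"type":"number"},"newtons":{"type":"number"}},"required":["targets"]}

```bash
mkdir -p pics
cat > h.py <<'E'
import numpy as np, cv2
from rig import env
def K(im):
    f=im["frame"].shape[0]/2/np.tan(np.radians(im["fovy"])/2); return f
def world(im,mask=None):
    """world coords for all pixels (HxWx3), nan where no depth"""
    f=K(im); h,w=im["depth"].shape
    u,v=np.meshgrid(np.arange(w),np.arange(h))
    xd=(u-im["cx"])/f; yd=(v-im["cy"])/f; x,y=xd.copy(),yd.copy()
    for _ in range(8):
        s=1+im["k1"]*(x*x+y*y); x,y=xd/s,yd/s
    d=np.where(im["depth"]>0,im["depth"],np.nan)
    P=np.stack([x*d,y*d,d,np.ones_like(d)],-1)
    return (P@im["cam_to_world"].T)[...,:3]
def save(n,fr,scale=1):
    fr=cv2.cvtColor(fr,cv2.COLOR_RGB2BGR)
    if scale!=1: fr=cv2.resize(fr,None,fx=scale,fy=scale,interpolation=cv2.INTER_CUBIC)
    cv2.imwrite("pics/"+n,fr)
def state():
    s=env.observe(); print("t",round(s["time_s"],2),"p",np.round(s["position"],4),"q",np.round(s["q"],1),"F",np.round(s["ft_force"],1),"w",round(s["grip_width"],4)); print(np.round(s["tool_rot"],3)); return s
E
python3 - <<'E'
from h import *
state()
fr=[]
for c in ["side","top"]:
    im=env.get_image(c); np.savez(c+".npz",**im); fr.append(im["frame"])
    print(c,np.round(im["cam_to_world"],3).tolist(),im["fovy"],im["k1"])
    W=world(im)
    for t in ["jig","panel","lever","mat","glass","hasp_tab","hasp","brush","chip_jar","flask","glue","dish"]:
        for r in env.regions_of(c,t):
            if r["score"]<.2: continue
            m=r["pixels"]; p=W[m]; p=p[~np.isnan(p[:,0])]
            print(t,round(r["score"],2),np.round(r["point"]).astype(int),m.sum(),"med",np.round(np.median(p,0),3),"lo",np.round(np.percentile(p,2,0),3),"hi",np.round(np.percentile(p,98,0),3))
save("side0.png",fr[0],1.4);save("top0.png",fr[1],1.4)
E
```

```text
t 0.0 p [ 0.1349 -0.5329  0.2307] q [-88.1  21.8  74.4   0.   83.9 -12.3] F [0.4 0.1 0.2] w 0.0851
[[ 0.969  0.245 -0.   ]
 [ 0.245 -0.969  0.001]
 [ 0.    -0.001 -1.   ]]
side [[-0.839, -0.379, 0.39, 0.129], [-0.544, 0.567, -0.619, 0.687], [0.014, -0.732, -0.682, 0.828], [0.0, 0.0, 0.0, 1.0]] 48.31270442130497 -0.13053808364281191
jig 0.88 [198 394] 1399 med [ 0.35  -0.193  0.083] lo [ 0.318 -0.306  0.009] hi [ 0.392 -0.156  0.11 ]
jig 0.85 [225 279] 2543 med [0.547 0.024 0.057] lo [ 0.505 -0.064  0.008] hi [0.623 0.053 0.09 ]
panel 0.74 [221 274] 2600 med [0.549 0.025 0.056] lo [ 0.505 -0.064  0.006] hi [0.624 0.054 0.09 ]
panel 0.73 [210 277] 435 med [0.565 0.003 0.072] lo [ 0.538 -0.05   0.068] hi [0.598 0.029 0.079]
lever 0.82 [185 331] 281 med [ 0.539 -0.217  0.016] lo [ 0.523 -0.293  0.004] hi [ 0.557 -0.14   0.022]
lever 0.74 [240 360] 763 med [ 0.368 -0.042  0.05 ] lo [ 0.345 -0.118  0.003] hi [ 0.399 -0.03   0.074]
mat 0.97 [183 333] 3270 med [ 0.546 -0.245  0.006] lo [ 0.468 -0.378  0.002] hi [ 0.648 -0.127  0.009]
glass 0.82 [330 202] 4182 med [0.533 0.318 0.007] lo [0.46
[... 2246 characters left out ...]
ar 0.96 [285 307] 615 med [ 0.373 -0.053  0.07 ] lo [ 0.35  -0.079  0.004] hi [ 0.397 -0.03   0.073]
chip_jar 0.51 [190 291] 844 med [ 0.569 -0.02   0.07 ] lo [ 0.54  -0.048  0.063] hi [0.599 0.03  0.078]
flask 0.82 [102 166] 1831 med [0.724 0.229 0.133] lo [0.706 0.206 0.001] hi [0.762 0.266 0.211]
flask 0.67 [186 289] 499 med [ 0.567 -0.008  0.079] lo [ 0.514 -0.021  0.071] hi [0.614 0.002 0.11 ]
glue 0.56 [122 366] 728 med [ 0.72  -0.18   0.088] lo [ 0.708 -0.203  0.009] hi [ 0.748 -0.163  0.103]
dish 0.89 [286 185] 1474 med [0.367 0.198 0.014] lo [0.328 0.156 0.003] hi [0.408 0.236 0.026]
dish 0.63 [197 286] 3006 med [ 0.547 -0.006  0.068] lo [ 0.502 -0.07   0.007] hi [0.623 0.054 0.088]
```

View pics/top0.png

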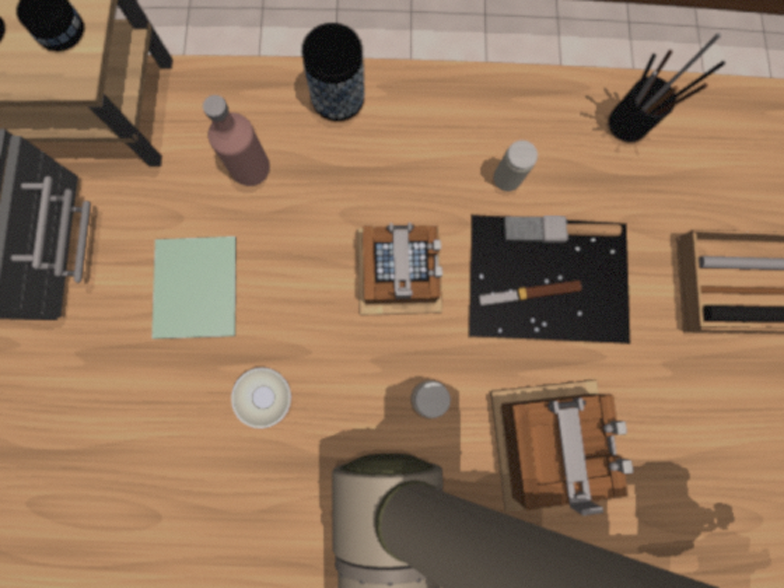

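View pics/side0.png

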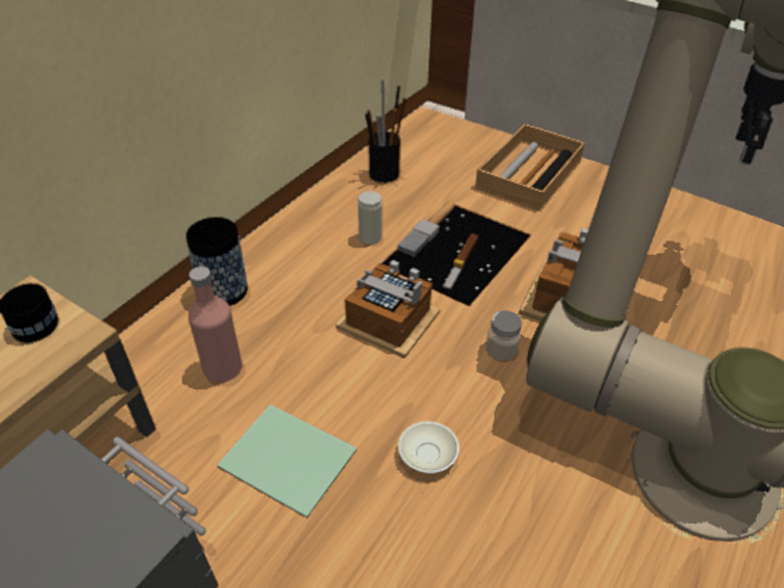

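The top view (scaled 1.4×) shows these candidates:
- **Jigs:** the small jig at px (400,265), world (0.57,-0.01), with panel and hasp. The look-alike is the big jig at (565,450), empty and nearer the robot.
- **Levers:** the pry lever on the mat at (530,293), blade pointing left (+y). The look-alikes are the brush or scraper at (560,229) and the tray tools at (740,290).

I choose the small jig and the wooden-handled lever. The glass is at (194,287) and the mat at (550,278).

```bash
cat >> h.py <<'E'
from scipy.spatial.transform import Rotation as R
def Rd(yaw,tilt=0):
    """tool pointing down, tool x at world yaw (deg); tilt = extra turn about world x"""
    return R.from_euler('x',tilt,degrees=True).as_matrix()@R.from_euler('z',yaw,degrees=True).as_matrix()@np.diag([1,-1,-1.])
def go(p,Rm,base=None):
    """shift cm / turn deg in tool axes from base (p,R) or measured pose"""
    if base is None:
        s=env.observe(); base=(np.array(s["position"]),np.array(s["tool_rot"]))
    d=base[1].T@(np.array(p)-base[0])*100; r=R.from_matrix(base[1].T@Rm).as_rotvec(degrees=True)
    print("go",np.round(d,2),np.round(r,2)); return np.r_[d,r]
E
python3 - <<'E'
from h import *
for c in ["top","side"]:
    im=dict(np.load(c+".npz")); W=world(im); x,y,z=np.moveaxis(W,-1,0)
    def rect(name,m,):
        p=W[m][:,:2]
        p=p.astype(np.float32); r=cv2.minAreaRect(p*1000); print(c,name,len(p),np.round(r[0],1),np.round(r[1],1),round(r[2],1),'z',np.round(np.median(z[m]),4))
    J=(abs(x-.565)<.09)&(abs(y+.008)<.085)
    rect("walls",J&(z>.062)&(z<.075)); rect("foot+",J&(z>.006)&(z<.1))
    rect("hasp",J&(z>.0755)&(abs(y+.01)<.025)&(z<.083))
    rect("tab",J&(z>.095))
    rect("hous",J&(z>.082)&(y<-.03)&(z<.092))
    fr=im["frame"]; f=fr.astype(int)
    L=(abs(x-.54)<.045)&(y>-.32)&(y<-.12)&(z>.013)&(z<.025)
    rect("handle",L)
    G=(abs(x-.535)<.12)&(abs(y-.315)<.1)&(f[...,1]>f[...,0]+15)
    rect("glass",G)
    # lever axis by PCA
    p=W[L][:,:2]; q=p-p.mean(0); v=np.linalg.svd(q,full_matrices=False)[2][0]; print("handle mean",p.mean(0).round(4),"yaw",np.degrees(np.arctan2(v[1],v[0])).round(1))
t=np.load("top.npz")["frame"]; save("crop.png",t[140:260,240:460],3.6)
go([.513,-.009,.18],Rd(0)); go([.56,-.06,.33],Rd(0)); 
im=env.get_image("wrist"); s=env.observe(); print(np.round(np.linalg.inv(np.vstack([np.c_[s["tool_rot"],s["position"]],[0,0,0,1]]))@im["cam_to_world"],3),im["fovy"])
E
```

```text
top walls 2087 [570.2  -8.8] [110.4 112.4] 3.1 z 0.0693
top foot+ 3654 [570.3  -8.8] [140.  130.2] 2.7 z 0.069
top hasp 502 [568.5  -7.6] [109.7  39.2] 1.1 z 0.0786
top tab 46 [516.4 -11. ] [ 5.4 21.4] 2.2 z 0.1086
top hous 70 [572.6 -61.2] [52.  10.5] 2.8 z 0.0863
top handle 323 [ 542.  -247.3] [ 16.4 100.8] 9.4 z 0.0171
top glass 3455 [537.5 314.6] [154.7 124.4] 3.3 z 0.0056
handle mean [ 0.5417 -0.2465] yaw -80.6
side walls 1170 [570.2 -10.1] [111.1 115.2] 2.7 z 0.071
side foot+ 2983 [565.3  -9.8] [180.9 133.6] 0.9 z 0.0671
side hasp 281 [572.2 -14.2] [113.4  38.7] 7.1 z 0.08
side tab 43 [517.7 -12.9] [ 6.9 22.4] 4.3 z 0.1058
side hous 47 [574.3 -61.4] [51.4 12.4] 1.0 z 0.0878
side handle 154 [ 544.6 -247.7] [ 17.3 104.7] 9.9 z 0.0191
side glass 4085 [537.8 314.9] [160.2 129.3] 3.2 z 0.0068
handle mean [ 0.5434 -0.2439] yaw 98.8
go [ 49.51 -41.54   5.13] [ 0.  -0.  14.2]
go [ 52.82 -35.45  -9.87] [ 0.  -0.  14.2]
[[-0.001 -0.951 -0.308  0.078]
 [ 1.    -0.001 -0.     0.   ]
 [-0.    -0.308  0.951 -0.142]
 [ 0.     0.     0.     1.   ]] 61.78062445644068
```

View pics/crop.png

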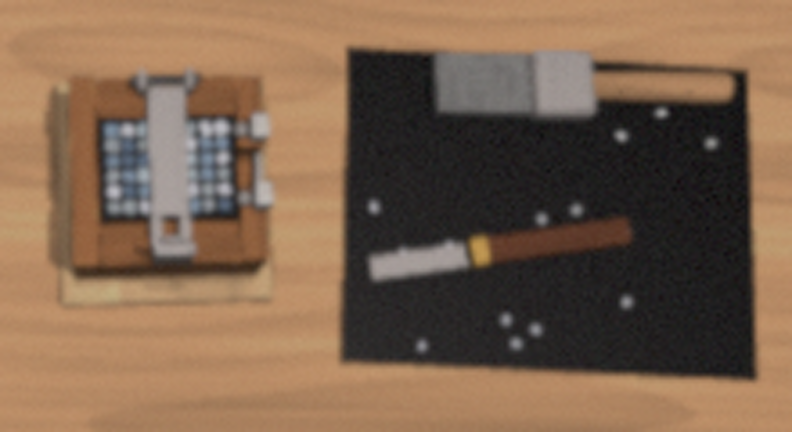

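The crop confirms the small jig (hasp over the mosaic, two ball housings at the right) and the wooden-handled lever. From the fits:
- **Jig:** (0.570,-0.009), yaw 2.8°
- **Lever handle:** (0.542,-0.247), yaw 99.3°
- **Glass:** (0.5375,0.315), yaw 3°

Moving above the hasp tab.

>>> jog_arm --pt "24.9 -20.6 2.0 0 0 0" --pt "24.9 -20.6 2.0 0 0 0" --pt "24.9 -20.6 2.0 0 0 0" --pt "24.9 -20.6 2.0 0 0 0" --pt "24.9 -20.6 2.0 0 0 0" --pt "24.9 -20.6 2.0 0 0 0" --pt "24.9 -20.6 2.0 0 0 0" --pt "24.9 -20.6 2.0 0 0 0" --hand 0.6 --newtons 20

```text
time_s: 2.02
position: [0.3267, -0.2699, 0.2114]
tool_rot: [[0.969, 0.246, 0.0], [0.246, -0.969, 0.0], [0.0, 0.0, -1.0]]
ft_force: [0.6, -0.4, 0.3]
grip_width: 0.0509
gripper_force: 0.0
```

>>> jog_arm --pt "24.9 -20.6 2.0 0 0 11.4" --pt "24.9 -20.6 2.0 0 0 11.4" --pt "24.9 -20.6 2.0 0 0 11.4" --pt "24.9 -20.6 2.0 0 0 11.4" --pt "24.9 -20.6 2.0 0 0 11.4" --pt "24.9 -20.6 2.0 0 0 11.4" --pt "24.9 -20.6 2.0 0 0 11.4" --pt "24.9 -20.6 2.0 0 0 11.4"

```text
time_s: 2.68
position: [0.5173, -0.0099, 0.1914]
tool_rot: [[0.999, 0.049, 0.0], [0.049, -0.999, -0.0], [0.0, 0.0, -1.0]]
ft_force: [-0.1, -1.0, 0.8]
grip_width: 0.0512
gripper_force: 0.0
```

Run:
```python
from h import *
state(); go([.5168,-.0115,.083],Rd(2.8))
im=env.get_image("wrist"); W=world(im); x,y,z=np.moveaxis(W,-1,0)
def rect(n,m):
    p=(W[m][:,:2]*1000).astype(np.float32); r=cv2.minAreaRect(p); print(n,len(p),np.round(r[0],1),np.round(r[1],1),round(r[2],1),'z',np.round(np.median(z[m]),4))
J=(abs(x-.57)<.085)&(abs(y+.008)<.08)
for n,m in [("tab",J&(z>.095)&(x<.53)&(abs(y+.011)<.015)&(z<.112)),("walls",J&(z>.062)&(z<.0745)),("hous",J&(z>.082)&(z<.092)&(y<-.05)),("foot+",J&(z>.006)&(z<.09))]:
    if m.sum()>5: rect(n,m)
save("w1.png",im["frame"],1.2)
```

```text
t 2.68 p [ 0.5173 -0.0099  0.1914] q [-14.2  20.5  83.4  -0.   76.1  73. ] F [-0.1 -1.   0.8] w 0.0512
[[ 0.999  0.049  0.   ]
 [ 0.049 -0.999 -0.   ]
 [ 0.     0.    -1.   ]]
go [-0.06  0.16 10.84] [ 0.01 -0.02  0.01]
tab 462 [518. -11.] [ 6.5 21.8] 2.7 z 0.1085
walls 16276 [571.2  -8.6] [110.4 112.8] 2.6 z 0.0693
hous 577 [574.  -60.8] [52.2 10.5] 3.3 z 0.0861
foot+ 24062 [578.8  -8.2] [125.5 129.2] 2.7 z 0.0697
```

View pics/w1.png

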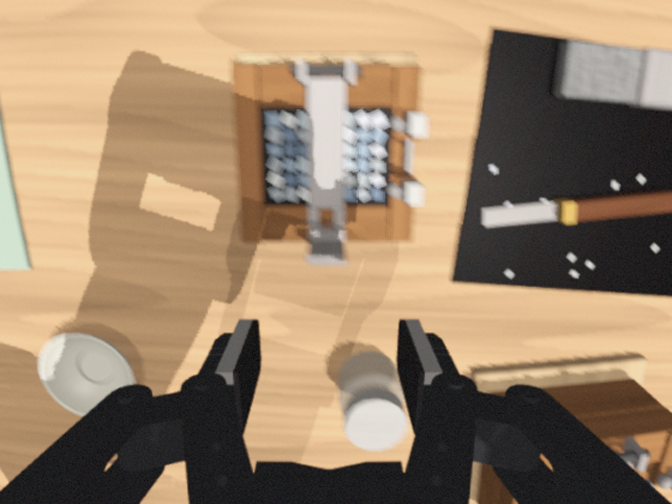

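The wrist view has the tab centred between the fingers at px (325,248), and its fit gives the tab at (0.518,-0.011). Next: descend, grip, arc.

>>> jog_arm --pt "0 0.15 4 0 0 0" --pt "0 0.15 8 0 0 0" --pt "0 0.15 10.8 0 0 0" --pt "0 0.15 10.8 0 0 0" --pt "0 0.15 10.8 0 0 0"

```text
time_s: 3.15
position: [0.5163, -0.0135, 0.0832]
tool_rot: [[0.999, 0.049, -0.002], [0.049, -0.999, 0.001], [-0.002, -0.001, -1.0]]
ft_force: [0.5, 0.8, 1.6]
grip_width: 0.0513
gripper_force: 0.0
```

>>> jog_arm --pt "0 0 0 0 0 0" --pt "0 0 0 0 0 0" --pt "0 0 0 0 0 0" --pt "0 0 0 0 0 0" --pt "0 0 0 0 0 0" --pt "0 0 0 0 0 0" --hand 0 --newtons 25

```text
time_s: 3.65
position: [0.5173, -0.011, 0.0857]
tool_rot: [[0.999, 0.048, 0.004], [0.048, -0.999, 0.004], [0.004, -0.004, -1.0]]
ft_force: [0.7, 16.9, 7.8]
grip_width: 0.0213
gripper_force: 28.6
```

>>> jog_arm --pt "0.44 0 -1.33 0 0 0" --pt "1.05 0 -2.59 0 0 0" --pt "1.82 0 -3.75 0 0 0" --pt "2.74 0 -4.81 0 0 0" --pt "3.78 0 -5.74 0 0 0" --pt "4.94 0 -6.53 0 0 0" --pt "6.19 0 -7.15 0 0 0" --pt "7.51 0 -7.61 0 0 0"

```text
time_s: 4.32
position: [0.5911, -0.0073, 0.162]
tool_rot: [[0.999, 0.05, 0.0], [0.05, -0.999, 0.004], [0.001, -0.004, -1.0]]
ft_force: [-3.6, 12.1, 1.5]
grip_width: 0.0212
gripper_force: 25.1
```

>>> jog_arm --pt "1.37 0 -0.28 0 0 0" --pt "2.77 0 -0.39 0 0 0" --pt "4.17 0 -0.3 0 0 0" --pt "5.54 0 -0.04 0 0 0" --pt "6.87 0 0.4 0 0 0" --pt "8.13 0 1.01 0 0 0" --pt "9.29 0 1.78 0 0 0" --pt "10.35 0 2.7 0 0 0"

```text
time_s: 4.98
position: [0.697, -0.002, 0.1362]
tool_rot: [[0.999, 0.051, 0.008], [0.051, -0.999, 0.003], [0.008, -0.003, -1.0]]
ft_force: [2.6, 12.1, 4.8]
grip_width: 0.0207
gripper_force: 27.4
```

Run:
```python
from h import *
state()
im=env.get_image("side"); save("s2.png",im["frame"][120:300,180:440],2.6)
```

```text
t 4.98 p [ 0.697  -0.002   0.1362] q [-10.   40.5  56.4   0.3  82.7  77.1] F [ 2.6 12.1  4.8] w 0.0207
[[ 0.999  0.051  0.008]
 [ 0.051 -0.999  0.003]
 [ 0.008 -0.003 -1.   ]]
```

View pics/s2.png

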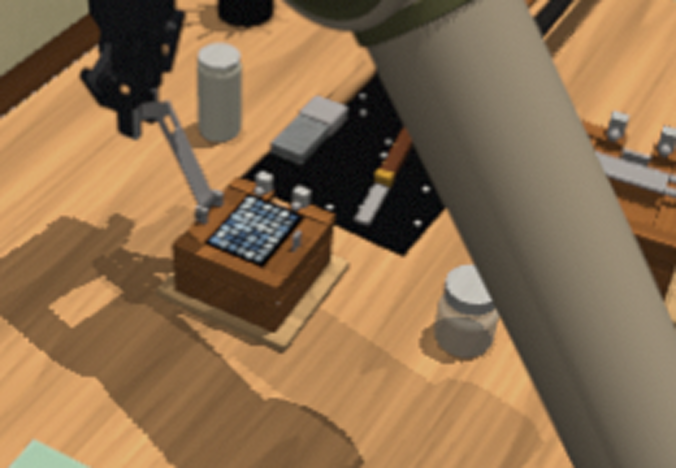

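The hasp is about 120° back. Release it so it drops onto its stop, then go to the lever.

>>> jog_arm --pt "0 0 0 0 0 0" --pt "0 0 0 0 0 0" --pt "0 0 0 0 0 0" --pt "0 0 0 0 0 0" --pt "0 0 -2 0 0 0" --pt "0 0 -4 0 0 0" --pt "0 0 -7 0 0 0" --pt "0 0 -7 0 0 0" --hand 0.6

```text
time_s: 5.7
position: [0.6963, -0.0053, 0.2092]
tool_rot: [[0.999, 0.048, 0.01], [0.048, -0.999, -0.002], [0.01, 0.002, -1.0]]
ft_force: [0.5, -0.2, 0.9]
grip_width: 0.0514
gripper_force: 0.0
```

>>> jog_arm --pt "-3 4 0 0 0 -6" --pt "-6 7.5 0 0 0 -12" --pt "-9 11 0 0 0 -18" --pt "-12 15 0 0 0 -24" --pt "-15 19 0 0 0 -30" --pt "-17 21.2 0 0 0 -36" --pt "-17 21.2 0 0 0 -42" --pt "-17 21.2 0 0 0 -48"

```text
time_s: 6.37
position: [0.5328, -0.2286, 0.2031]
tool_rot: [[0.632, 0.775, -0.0], [0.775, -0.632, -0.001], [-0.001, 0.001, -1.0]]
ft_force: [-0.4, -0.3, 0.9]
grip_width: 0.0517
gripper_force: 0.0
```

>>> jog_arm --pt "0 0 0 0 0 -7" --pt "0 0 0 0 0 -14" --pt "0 0 0 0 0 -21" --pt "0 0 0 0 0 -28" --pt "0 0 0 0 0 -35" --pt "0 0 0 0 0 -42" --pt "0 0 0 0 0 -48.5" --pt "0 0 0 0 0 -48.5"

```text
time_s: 7.03
position: [0.5352, -0.225, 0.2028]
tool_rot: [[-0.165, 0.986, 0.0], [0.986, 0.165, -0.0], [-0.001, 0.0, -1.0]]
ft_force: [0.2, 0.1, -0.3]
grip_width: 0.0516
gripper_force: 0.0
```

Run:
```python
from h import *
state()
im=env.get_image("wrist"); W=world(im); x,y,z=np.moveaxis(W,-1,0)
def rect(n,m):
    p=(W[m][:,:2]*1000).astype(np.float32); r=cv2.minAreaRect(p); q=p-p.mean(0); v=np.linalg.svd(q,full_matrices=False)[2][0]
    print(n,len(p),np.round(r[0],1),np.round(r[1],1),round(r[2],1),'z',np.round(np.median(z[m]),4),"mean",p.mean(0).round(1),"yaw",np.degrees(np.arctan2(v[1],v[0])).round(1),"y range",p[:,1].min(),p[:,1].max())
L=(abs(x-.54)<.04)&(y>-.31)&(y<-.12)
rect("handle",L&(z>.013)&(z<.025))
f=im["frame"].astype(int).sum(-1)
rect("blade",L&(z>.002)&(z<.012)&(f>300)&(y>-.205)&(abs(x-.531)<.017))
T=env.get_image("top"); Wt=world(T); m=(Wt[...,2]>.082)&(abs(Wt[...,0]-.66)<.07)&(abs(Wt[...,1])<.04); p=Wt[m]; print("hasp",m.sum(),p.min(0),p.max(0))
save("w3.png",im["frame"],1.2)
```

```text
t 7.03 p [ 0.5352 -0.225   0.2028] q [-34.5  26.1  72.2  -0.   81.7 -44. ] F [ 0.2  0.1 -0.3] w 0.0516
[[-0.165  0.986  0.   ]
 [ 0.986  0.165 -0.   ]
 [-0.001  0.    -1.   ]]
handle 1592 [ 543.1 -247.1] [ 15.4 101.2] 9.3 z 0.0167 mean [ 542.4 -244.4] yaw -80.8 y range -298.26715 -196.4076
blade 1002 [ 530.7 -163.1] [18.6 81.8] 6.9 z 0.0057 mean [ 530.4 -166.8] yaw -80.5 y range -202.66037 -121.40588
hasp 517 [ 0.61416369 -0.0217467   0.08212237] [0.71914185 0.00961931 0.12058452]
```

View pics/w3.png

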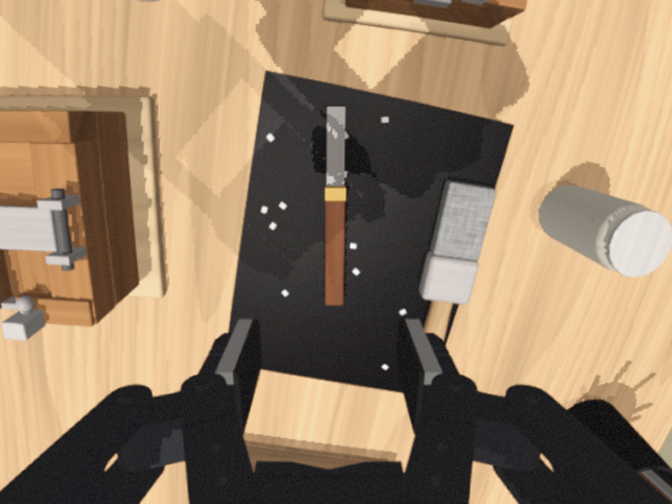

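The hasp strap now lies back (x up to 0.719, z up to 0.12). The lever sits centred between the fingers at px (336,240), yaw 99.3°. Descend and grip.

>>> jog_arm --pt "0.2 0.4 4 0 0 0" --pt "0.2 0.4 8 0 0 0" --pt "0.2 0.4 12 0 0 0" --pt "0.2 0.4 16 0 0 0" --pt "0.2 0.4 18.5 0 0 0" --pt "0.2 0.4 19.6 0 0 0" --pt "0.2 0.4 19.6 0 0 0" --pt "0.2 0.4 19.6 0 0 0"

```text
time_s: 7.8
position: [0.5396, -0.2226, 0.0075]
tool_rot: [[-0.16, 0.987, 0.001], [0.987, 0.16, -0.001], [-0.001, 0.001, -1.0]]
ft_force: [-0.1, -0.5, -0.2]
grip_width: 0.0515
gripper_force: 0.0
```

>>> jog_arm --pt "0 0 0 0 0 0" --pt "0 0 0 0 0 0" --pt "0 0 0 0 0 0" --pt "0 0 0 0 0 0" --pt "0 0 0 0 0 0" --pt "0 0 0 0 0 0" --pt "0 0 0 0 0 0" --hand 0 --newtons 90

```text
time_s: 8.38
position: [0.5397, -0.2226, 0.0083]
tool_rot: [[-0.161, 0.987, 0.003], [0.987, 0.161, -0.002], [-0.002, 0.002, -1.0]]
ft_force: [-0.8, 0.3, 8.3]
grip_width: 0.0127
gripper_force: 88.5
```

>>> jog_arm --pt "0 0 -2 0 0 0" --pt "0 0 -5 0 0 0" --pt "0 0 -8 0 0 0" --pt "0 0 -8 0 0 0"

```text
time_s: 8.72
position: [0.5413, -0.2235, 0.0927]
tool_rot: [[-0.162, 0.987, 0.009], [0.987, 0.162, -0.006], [-0.007, 0.008, -1.0]]
ft_force: [-0.0, -0.1, -0.9]
grip_width: 0.0127
gripper_force: 88.4
```

>>> jog_arm --pt "2 2 0 0 0 3" --pt "3.97 4.2 0 0 0 6.5" --pt "3.97 4.67 0 0 0 6.5" --pt "3.97 4.67 0 0 0 6.5" --pt "3.97 4.67 0 0 0 6.5" --pt "3.97 4.67 0 0 0 6.5"

```text
time_s: 9.22
position: [0.5781, -0.1761, 0.0864]
tool_rot: [[-0.049, 0.999, -0.0], [0.999, 0.049, -0.0], [-0.0, -0.0, -1.0]]
ft_force: [0.9, -0.6, -0.9]
grip_width: 0.0134
gripper_force: 88.4
```

```bash
cat >> h.py <<'E'
JP=np.array([.5707,-.0087,0]); JR=R.from_euler('z',2.75,degrees=True).as_matrix()
def injig(W): return (W-JP)@JR
def fitline(y,v):
    a,b=np.polyfit(y,v,1); return a,b
E
python3 - <<'E'
from h import *
s=state(); print("TCP in jig",injig(np.array(s["position"])).round(4))
im=env.get_image("wrist"); np.savez("w4.npz",**im); W=injig(world(im)); x,y,z=np.moveaxis(W,-1,0)
B=(abs(x)<.02)&(y>-.14)&(y<-.062)&(z>.05)&(z<.13)
p=W[B]; print(len(p)); 
for a in np.arange(-.14,-.062,.006):
    q=p[(p[:,1]>=a)&(p[:,1]<a+.006)]
    if len(q)>3: print(round(a,3),len(q),"x",np.percentile(q[:,0],[1,50,99]).round(4),"z",np.percentile(q[:,2],[5,50,95]).round(4))
print("ymax",np.percentile(p[:,1],99.5))
H=(z>.082)&(z<.092)&(y<-.044)&(y>-.065)&(abs(x)<.035); h=W[H]; print("hous",len(h),np.percentile(h,[1,50,99],axis=0).round(4)); 
for sg in (-1,1):
    k=h[h[:,0]*sg>0]; print(np.percentile(k,[1,99],axis=0).round(4))
save("w4.png",im["frame"],1.2)
E
```

```text
t 9.22 p [ 0.5781 -0.1761  0.0864] q [-28.1  34.8  77.3  -0.   67.9 -30.9] F [ 0.9 -0.6 -0.9] w 0.0134
[[-0.049  0.999 -0.   ]
 [ 0.999  0.049 -0.   ]
 [-0.    -0.    -1.   ]]
TCP in jig [-0.0006 -0.1675  0.0864]
4873
-0.14 421 x [-0.0082 -0.0012  0.0054] z [0.0829 0.0839 0.0848]
-0.134 421 x [-0.0081 -0.0012  0.0053] z [0.0829 0.0838 0.0848]
-0.128 452 x [-0.0084 -0.0014  0.0056] z [0.0829 0.0839 0.0848]
-0.122 482 x [-0.0083 -0.0012  0.0055] z [0.0829 0.0839 0.0849]
-0.116 493 x [-0.0083 -0.0012  0.0054] z [0.0829 0.0839 0.0849]
-0.11 485 x [-0.0082 -0.0012  0.0054] z [0.0828 0.0839 0.0848]
-0.104 512 x [-0.0081 -0.0012  0.0053] z [0.0828 0.0839 0.0848]
-0.098 567 x [-0.0084 -0.0012  0.0056] z [0.0828 0.0839 0.0849]
-0.092 538 x [-0.0083 -0.0012  0.0055] z [0.0828 0.0839 0.085 ]
-0.086 502 x [-0.0083 -0.0014  0.0055] z [0.0828 0.0839 0.085 ]
ymax -0.08104547859838593
hous 1013 [[-0.0251 -0.0576  0.0823]
 [ 0.0143 -0.0556  0.0859]
 [ 0.0269 -0.053   0.0876]]
[[-0.0253 -0.0575  0.0824]
 [-0.0127 -0.0531  0.0876]]
[[ 0.0145 -0.0576  0.0822]
 [ 0.027  -0.0529  0.0875]]
```

View pics/w4.png

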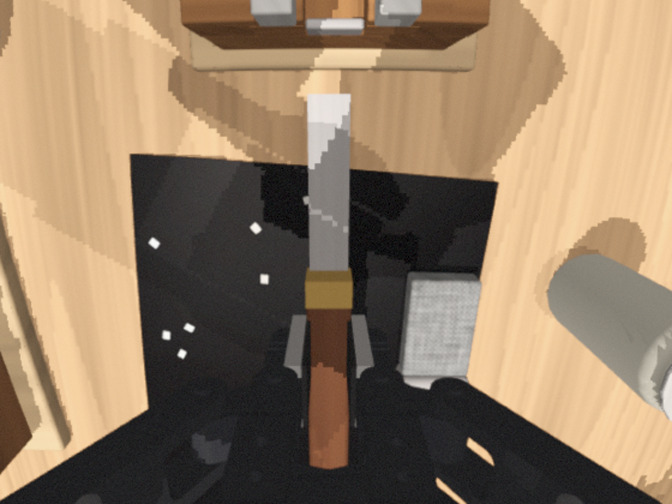

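The blade is level and parallel to the slot (blade px 328, lip px 335). It sits 2.2 mm off-centre in jig x and needs to drop 24 mm. Align, then insert.

>>> jog_arm --pt "0 0.22 1.5 0 0 0" --pt "0 0.22 2.4 0 0 0" --pt "0 0.22 2.42 0 0 0" --pt "0 0.22 2.42 0 0 0" --pt "0 0.22 2.42 0 0 0"

```text
time_s: 9.68
position: [0.5809, -0.1756, 0.0626]
tool_rot: [[-0.049, 0.999, 0.0], [0.999, 0.049, -0.0], [-0.0, 0.0, -1.0]]
ft_force: [0.5, 0.4, -1.3]
grip_width: 0.0127
gripper_force: 88.4
```

>>> jog_arm --pt "1 0 0 0 0 0" --pt "2 0 0 0 0 0" --pt "3 0 0 0 0 0" --pt "3.4 0 0 0 0 0" --pt "3.4 0 0 0 0 0" --pt "3.4 0 0 0 0 0"

```text
time_s: 10.18
position: [0.5793, -0.1409, 0.0624]
tool_rot: [[-0.05, 0.999, 0.0], [0.999, 0.05, -0.0], [-0.0, 0.0, -1.0]]
ft_force: [1.1, -0.5, -0.7]
grip_width: 0.0132
gripper_force: 88.4
```

Run:
```python
from h import *
s=state(); print("TCP in jig",injig(np.array(s["position"])).round(4))
im=env.get_image("wrist"); W=injig(world(im)); x,y,z=np.moveaxis(W,-1,0)
def st(n,m):
    q=W[m]; print(n,len(q),np.percentile(q,[2,50,98],axis=0).round(4).tolist() if len(q)>3 else "")
st("blade",(abs(x)<.012)&(y>-.1)&(y<-.06)&(z>.05)&(z<.075))
st("tip",(abs(x)<.009)&(y>-.06)&(y<-.042)&(z>.05)&(z<.066))
st("lip",(abs(abs(x)-.0095)<.0015)&(y>-.056)&(y<-.052)&(z>.04)&(z<.066))
for sg in (-1,1): st("hous",(z>.082)&(z<.092)&(y<-.044)&(y>-.065)&(abs(x-sg*.02)<.012))
st("panel",(abs(x)<.025)&(abs(y)<.03)&(z>.066)&(z<.076))
```

```text
t 10.18 p [ 0.5793 -0.1409  0.0624] q [-25.   35.8  80.1  -0.   64.1 -27.9] F [ 1.1 -0.5 -0.7] w 0.0132
[[-0.05   0.999  0.   ]
 [ 0.999  0.05  -0.   ]
 [-0.     0.    -1.   ]]
TCP in jig [ 0.0023 -0.1325  0.0624]
blade 3205 [[-0.0053, -0.0991, 0.0587], [0.0016, -0.0788, 0.0599], [0.0081, -0.0605, 0.0612]]
tip 1418 [[-0.0078, -0.0597, 0.0552], [0.0008, -0.0531, 0.0599], [0.0083, -0.046, 0.0613]]
lip 140 [[-0.011, -0.0559, 0.0461], [-0.0081, -0.0539, 0.0557], [0.011, -0.0523, 0.0646]]
hous 1288 [[-0.0252, -0.0574, 0.0843], [-0.0188, -0.0523, 0.0862], [-0.0126, -0.0476, 0.0875]]
hous 1273 [[0.0145, -0.0573, 0.0841], [0.0206, -0.0523, 0.086], [0.027, -0.0476, 0.0874]]
panel 4277 [[-0.024, -0.0298, 0.0684], [0.0002, -0.025, 0.0699], [0.0239, -0.0202, 0.0714]]
```

>>> jog_arm --pt "0.7 -0.05 0 0 0 0" --pt "1.4 -0.05 0 0 0 0" --pt "2.1 -0.05 0 0 0 0" --pt "2.5 -0.05 0 0 0 0" --pt "2.5 -0.05 0 0 0 0" --pt "2.5 -0.05 0 0 0 0"

```text
time_s: 10.73
position: [0.5776, -0.1161, 0.0623]
tool_rot: [[-0.049, 0.999, 0.0], [0.999, 0.049, -0.0], [-0.0, 0.0, -1.0]]
ft_force: [0.2, -0.7, -1.0]
grip_width: 0.0127
gripper_force: 88.4
```

Run:
```python
from h import *
s=state(); p0=np.array(s["position"]); R0=np.array(s["tool_rot"]); j=injig(p0); print("TCP in jig",j.round(4))
# rotate lever about lip outer edge (jig y -.056, z .0557 cam / blade underside first drops 1.2 mm)
for a in range(2,25,2):
    c,sn=np.cos(np.radians(a)),np.sin(np.radians(a))
    P=np.array([0,-.056,.0569]); d=j-P; d[0]=0
    # handle down, tip up: rotate about +x jig by +a
    n=P+np.array([0,c*d[1]-sn*d[2],sn*d[1]+c*d[2]])-[0,0,.0012*min(1,a/4)]
    sh=(n-j)*100; print(a,"tool shift x,z", sh[1].round(2),(-sh[2]).round(2), "turn y sign: tip up")
```

```text
t 10.73 p [ 0.5776 -0.1161  0.0623] q [-22.9  35.2  81.4  -0.   63.4 -25.7] F [ 0.2 -0.7 -1. ] w 0.0127
[[-0.049  0.999  0.   ]
 [ 0.999  0.049 -0.   ]
 [-0.     0.    -1.   ]]
TCP in jig [ 0.0017 -0.1077  0.0623]
2 tool shift x,z -0.02 0.24 turn y sign: tip up
4 tool shift x,z -0.03 0.48 turn y sign: tip up
6 tool shift x,z -0.03 0.66 turn y sign: tip up
8 tool shift x,z -0.02 0.84 turn y sign: tip up
10 tool shift x,z -0.02 1.03 turn y sign: tip up
12 tool shift x,z 0.0 1.21 turn y sign: tip up
14 tool shift x,z 0.02 1.39 turn y sign: tip up
16 tool shift x,z 0.05 1.56 turn y sign: tip up
18 tool shift x,z 0.09 1.74 turn y sign: tip up
20 tool shift x,z 0.13 1.92 turn y sign: tip up
22 tool shift x,z 0.17 2.09 turn y sign: tip up
24 tool shift x,z 0.23 2.27 turn y sign: tip up
```

>>> jog_arm --pt "-0.02 0 0.24 0 2 0" --pt "-0.03 0 0.48 0 4 0" --pt "-0.03 0 0.66 0 6 0" --pt "-0.02 0 0.84 0 8 0" --pt "-0.02 0 1.03 0 10 0" --pt "0 0 1.21 0 12 0" --pt "0.02 0 1.39 0 14 0" --pt "0.02 0 1.39 0 14 0"

```text
time_s: 11.4
position: [0.5775, -0.1168, 0.0479]
tool_rot: [[-0.046, 0.999, -0.012], [0.969, 0.047, 0.244], [0.244, -0.0, -0.97]]
ft_force: [0.3, 1.9, 0.6]
grip_width: 0.0131
gripper_force: 88.6
```

```bash
cat >> h.py <<'E'
def look(cam="wrist"):
    im=env.get_image(cam); W=injig(world(im)); x,y,z=np.moveaxis(W,-1,0)
    m=(abs(x)<.026)&(y>-.036)&(y<.036)&(z>.064)&(z<.095); q=W[m]
    print(cam,"panel n",len(q))
    if len(q)>20:
        # robust plane fit z=a x + b y + c
        A=np.c_[q[:,:2],np.ones(len(q))]; w=np.ones(len(q),bool)
        for _ in range(5):
            c=np.linalg.lstsq(A[w],q[w,2],rcond=None)[0]; w=abs(A@c-q[:,2])<.002
        print(" tilt x,y deg",np.degrees(np.arctan(c[:2])).round(2)," top z at y=-40,0,40:",[round(c[2]+c[1]*t,4) for t in(-.04,0,.04)],w.mean().round(2),"ymin",y[m].min().round(4))
    b=(abs(x)<.012)&(y>-.1)&(y<-.06)&(z>.02)&(z<.07); q=W[b]
    if len(q)>20: print(" blade z at y=-.056 & slope",np.round(np.polyfit(q[:,1]+.056,q[:,2],1),4))
    return im
E
python3 - <<'E'
from h import *
s=state(); print("TCP in jig",injig(np.array(s["position"])).round(4))
look(); look("top")
E
```

```text
t 11.4 p [ 0.5775 -0.1168  0.0479] q [-28.3  38.3  79.3  12.8  70.3 -36.2] F [0.3 1.9 0.6] w 0.0131
[[-0.046  0.999 -0.012]
 [ 0.969  0.047  0.244]
 [ 0.244 -0.    -0.97 ]]
TCP in jig [ 0.0016 -0.1083  0.0479]
wrist panel n 15142
 tilt x,y deg [-0.   13.98]  top z at y=-40,0,40: [np.float64(0.0709), np.float64(0.0808), np.float64(0.0908)] 0.99 ymin -0.036
 blade z at y=-.056 & slope [-0.147   0.0534]
top panel n 832
 tilt x,y deg [ 0.21 13.74]  top z at y=-40,0,40: [np.float64(0.0713), np.float64(0.0811), np.float64(0.0909)] 0.89 ymin -0.0359
 blade z at y=-.056 & slope [-0.1245  0.0542]
```

The tip bore too far in: the panel pivoted about its *held* edge (+y edge up 14°) rather than lifting it. I'll tilt back. Then I'll pry with the blade sloping slightly tip-down, so it bears on the held edge itself.

>>> jog_arm --pt "-0.04 0 -0.2 0 -2 0" --pt "-0.09 0 -0.4 0 -4 0" --pt "-0.15 0 -0.6 0 -6 0" --pt "-0.2 0 -0.8 0 -8 0" --pt "-0.27 0 -0.98 0 -10 0" --pt "-0.32 0 -1.16 0 -12 0" --pt "-0.36 0 -1.34 0 -14 0" --pt "-0.36 0 -1.34 0 -14 0"

```text
time_s: 12.17
position: [0.5781, -0.1222, 0.0613]
tool_rot: [[-0.05, 0.999, 0.001], [0.999, 0.05, -0.003], [-0.003, 0.001, -1.0]]
ft_force: [-0.5, -0.4, -0.9]
grip_width: 0.0132
gripper_force: 88.5
```

Run:
```python
from h import *
s=state(); j=injig(np.array(s["position"])); print("TCP in jig",j.round(4))
look(); look("top")
# tip-down path: lever tip in tool frame (8.74,-.07,.55 cm); desired tip (y,z) & tilt a (tip down)
t=np.array([.0874,.0055])
def tcp(ty,tz,a):
    c,s_=np.cos(np.radians(a)),np.sin(np.radians(a))
    # tool x dir = (c,-s), tool z dir=(-s,-c) in (y,z)
    return np.array([ty-c*t[0]+s_*t[1], tz+s_*t[0]+c*t[1]])
for ty,tz,a in [(-.0205,.0566,0),(-.022,.0545,3),(-.023,.053,6),(-.023,.051,9),(-.023,.0495,12),(-.023,.048,15),(-.019,.0515,15),(-.019,.0655,15)]:
    n=tcp(ty,tz,a); print(ty,tz,a,"tcp",n.round(4),"shift from now x,z cm",((n[0]-j[1])*100).round(2),(-(n[1]-j[2])*100).round(2),"blade top at y=-40:",round(tz+.003/np.cos(np.radians(a))+(ty+.04)*np.tan(np.radians(a)),4),"bottom at -52:",round(tz+(ty+.052)*np.tan(np.radians(a)),4))
```

```text
t 12.17 p [ 0.5781 -0.1222  0.0613] q [-23.4  35.4  81.2  -0.1  63.3 -26.2] F [-0.5 -0.4 -0.9] w 0.0132
[[-0.05   0.999  0.001]
 [ 0.999  0.05  -0.003]
 [-0.003  0.001 -1.   ]]
TCP in jig [ 0.0019 -0.1137  0.0613]
wrist panel n 14865
 tilt x,y deg [-0.01  0.12]  top z at y=-40,0,40: [np.float64(0.0699), np.float64(0.07), np.float64(0.07)] 1.0 ymin -0.0359
 blade z at y=-.056 & slope [-0.301   0.0544]
top panel n 856
 tilt x,y deg [0.43 0.16]  top z at y=-40,0,40: [np.float64(0.0701), np.float64(0.0702), np.float64(0.0703)] 0.86 ymin -0.0359
-0.0205 0.0566 0 tcp [-0.1079  0.0621] shift from now x,z cm 0.58 -0.08 blade top at y=-40: 0.0596 bottom at -52: 0.0566
-0.022 0.0545 3 tcp [-0.109   0.0646] shift from now x,z cm 0.47 -0.33 blade top at y=-40: 0.0584 bottom at -52: 0.0561
-0.023 0.053 6 tcp [-0.1093  0.0676] shift from now x,z cm 0.44 -0.63 blade top at y=-40: 0.0578 bottom at -52: 0.056
-0.023 0.051 9 tcp [-0.1085  0.0701] shift from now x,z cm 0.53 -0.88 blade top at y=-40: 0.0567 bottom at -52: 0.0556
-0.023 0.0495 12 tcp [-0.1073  0.0731] shift from now x,z cm 0.64 -1.18 blade top at y=-40: 0.0562 bottom at -52: 0.0557
-0.023 0.048 15 tcp [-0.106   0.0759] shift from now x,z cm 0.77 -1.47 blade top at y=-40: 0.0557 bottom at -52: 0.0558
-0.019 0.0515 15 tcp [-0.102   0.0794] shift from now x,z cm 1.17 -1.82 blade top at y=-40: 0.0602 bottom at -52: 0.0603
-0.019 0.0655 15 tcp [-0.102   0.0934] shift from now x,z cm 1.17 -3.22 blade top at y=-40: 0.0742 bottom at -52: 0.0743
```

Run:
```python
from h import *
im=env.get_image("wrist"); W=injig(world(im)); x,y,z=np.moveaxis(W,-1,0)
for a in np.arange(-.1,-.04,.006):
    q=W[(abs(x-.001)<.005)&(y>a)&(y<a+.006)&(z>.0)]
    if len(q)>3: print(round(a,3),len(q),"z",np.percentile(q[:,2],[5,50,95]).round(4))
save("w5.png",im["frame"],1.2)
```

```text
-0.1 309 z [0.0686 0.0694 0.0705]
-0.094 537 z [0.0586 0.0689 0.0703]
-0.088 294 z [0.0576 0.0584 0.0594]
-0.082 322 z [0.0574 0.0585 0.0594]
-0.076 323 z [0.0576 0.0586 0.0596]
-0.07 334 z [0.0577 0.0587 0.0596]
-0.064 347 z [0.0576 0.0587 0.0597]
-0.058 355 z [0.0576 0.0586 0.0596]
-0.052 365 z [0.0577 0.0587 0.0598]
-0.046 373 z [0.0576 0.0587 0.0597]
```

View pics/w5.png

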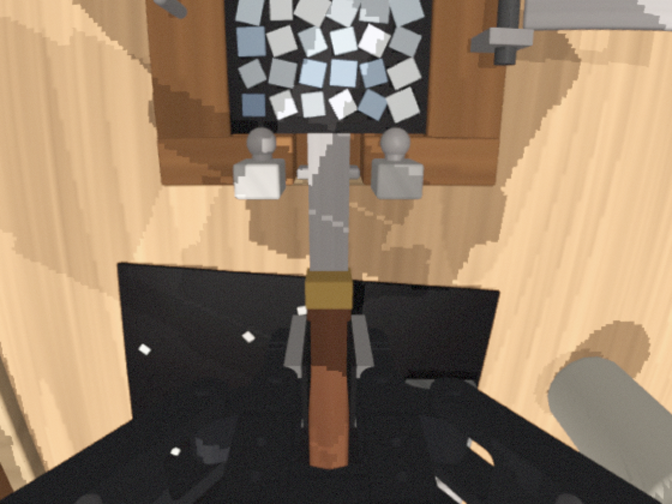

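>>> jog_arm --pt "0.47 -0.05 -0.43 0 -3 0" --pt "0.44 -0.05 -0.73 0 -6 0" --pt "0.53 -0.05 -0.98 0 -9 0" --pt "0.64 -0.05 -1.28 0 -12 0" --pt "0.77 -0.05 -1.57 0 -15 0" --pt "1.17 -0.05 -1.85 0 -15 0" --pt "1.17 -0.05 -1.85 0 -15 0" --pt "1.17 -0.05 -1.85 0 -15 0" --newtons 120

```text
time_s: 12.98
position: [0.5769, -0.1114, 0.079]
tool_rot: [[-0.047, 0.999, 0.013], [0.965, 0.049, -0.257], [-0.257, 0.0, -0.966]]
ft_force: [-0.1, 0.1, -1.8]
grip_width: 0.0122
gripper_force: 120.6
```

>>> jog_arm --pt "-0.05 0 -0.19 0 0 0" --pt "-0.1 0 -0.39 0 0 0" --pt "-0.16 0 -0.58 0 0 0" --pt "-0.21 0 -0.77 0 0 0" --pt "-0.21 0 -0.77 0 0 0" --pt "-0.21 0 -0.77 0 0 0"

```text
time_s: 13.48
position: [0.5769, -0.1115, 0.0872]
tool_rot: [[-0.047, 0.999, 0.013], [0.965, 0.049, -0.259], [-0.259, 0.0, -0.966]]
ft_force: [0.6, -0.2, -1.6]
grip_width: 0.0117
gripper_force: 120.5
```

```bash
cat >> h.py <<'E'
def blade(im):
    W=injig(world(im)); x,y,z=np.moveaxis(W,-1,0)
    q=W[(abs(x-.001)<.005)&(y>-.075)&(y<-.043)&(z>.05)]
    if len(q)>9: a,b=np.polyfit(q[:,1]+.04,q[:,2],1); print(" blade top z at y=-40",b.round(4),"slope deg",np.degrees(np.arctan(a)).round(2))
E
python3 - <<'E'
from h import *
s=state(); print("TCP in jig",injig(np.array(s["position"])).round(4)); blade(look()); look("top")
E
```

```text
t 13.48 p [ 0.5769 -0.1115  0.0872] q [-16.3  32.9  82.8 -16.4  60.3 -11.4] F [ 0.6 -0.2 -1.6] w 0.0117
[[-0.047  0.999  0.013]
 [ 0.965  0.049 -0.259]
 [-0.259  0.    -0.966]]
TCP in jig [ 0.0012 -0.103   0.0872]
wrist panel n 18794
 tilt x,y deg [ 0.04 -3.64]  top z at y=-40,0,40: [np.float64(0.0752), np.float64(0.0727), np.float64(0.0702)] 1.0 ymin -0.036
 blade top z at y=-40 0.0316 slope deg -72.65
top panel n 0
```

The held edge is up 5.2 mm with the +y edge as pivot. Continue to the snap.

>>> jog_arm --pt "-0.05 0 -0.19 0 0 0" --pt "-0.1 0 -0.39 0 0 0" --pt "-0.16 0 -0.58 0 0 0" --pt "-0.21 0 -0.77 0 0 0" --pt "-0.23 0 -0.87 0 0 0" --pt "-0.23 0 -0.87 0 0 0"

```text
time_s: 14.08
position: [0.577, -0.1114, 0.0965]
tool_rot: [[-0.047, 0.999, 0.013], [0.965, 0.049, -0.259], [-0.259, 0.001, -0.966]]
ft_force: [1.0, 0.4, -0.8]
grip_width: 0.0116
gripper_force: 120.5
```

Run:
```python
from h import *
s=state(); print("TCP in jig",injig(np.array(s["position"])).round(4)); look(); look("side")
```

```text
t 14.08 p [ 0.577  -0.1114  0.0965] q [-16.2  32.2  82.2 -16.2  61.4 -11.8] F [ 1.   0.4 -0.8] w 0.0116
[[-0.047  0.999  0.013]
 [ 0.965  0.049 -0.259]
 [-0.259  0.001 -0.966]]
TCP in jig [ 0.0013 -0.1028  0.0965]
wrist panel n 18430
 tilt x,y deg [-1.000e-02 -1.046e+01]  top z at y=-40,0,40: [np.float64(0.0849), np.float64(0.0776), np.float64(0.0702)] 1.0 ymin -0.036
side panel n 536
 tilt x,y deg [ -0.14 -11.  ]  top z at y=-40,0,40: [np.float64(0.0865), np.float64(0.0787), np.float64(0.0709)] 0.76 ymin -0.036
```

>>> jog_arm --pt "0.05 0 0.2 0 0 0" --pt "0.1 0 0.4 0 0 0" --pt "0.16 0 0.6 0 0 0" --pt "0.21 0 0.77 0 0 0" --pt "0.21 0 0.77 0 0 0" --pt "0.21 0 0.77 0 0 0"

```text
time_s: 14.68
position: [0.5767, -0.1112, 0.0878]
tool_rot: [[-0.047, 0.999, 0.012], [0.965, 0.049, -0.258], [-0.259, -0.0, -0.966]]
ft_force: [0.4, -1.0, -0.3]
grip_width: 0.0119
gripper_force: 120.5
```

Run:
```python
from h import *
s=state(); print("TCP in jig",injig(np.array(s["position"])).round(4)); look()
```

```text
t 14.68 p [ 0.5767 -0.1112  0.0878] q [-16.2  32.9  82.8 -16.3  60.4 -11.4] F [ 0.4 -1.  -0.3] w 0.0119
[[-0.047  0.999  0.012]
 [ 0.965  0.049 -0.258]
 [-0.259 -0.    -0.966]]
TCP in jig [ 0.0011 -0.1027  0.0878]
wrist panel n 20888
 tilt x,y deg [  0.   -10.45]  top z at y=-40,0,40: [np.float64(0.0849), np.float64(0.0775), np.float64(0.0701)] 0.99 ymin -0.036
```

The panel rests on the balls (tilt 10.5°). Withdraw the lever and return it to the mat.

>>> jog_arm --pt "-1.45 0 0.39 0 0 0" --pt "-2.9 0 0.78 0 0 0" --pt "-4.35 0 1.16 0 0 0" --pt "-5.8 0 1.55 0 0 0" --pt "-7.25 0 1.94 0 0 0" --pt "-7.25 0 1.94 0 5 0" --pt "-7.25 0 1.94 0 11 0" --pt "-7.25 0 1.94 0 15 0"

```text
time_s: 15.4
position: [0.5809, -0.1868, 0.0887]
tool_rot: [[-0.049, 0.999, 0.002], [0.999, 0.049, 0.004], [0.004, 0.002, -1.0]]
ft_force: [-0.1, -0.3, -1.0]
grip_width: 0.012
gripper_force: 120.6
```

>>> jog_arm --pt "-1.2 -1.4 1 0 0 -2" --pt "-2.3 -2.8 2 0 0 -4" --pt "-3.45 -4.2 3 0 0 -6.5" --pt "-3.45 -4.2 3.8 0 0 -6.5" --pt "-3.45 -4.2 3.8 0 0 -6.5" --pt "-3.45 -4.2 3.8 0 0 -6.5"

```text
time_s: 15.9
position: [0.5405, -0.2225, 0.0501]
tool_rot: [[-0.161, 0.987, 0.0], [0.987, 0.161, 0.0], [0.0, 0.0, -1.0]]
ft_force: [-0.3, -0.1, -0.8]
grip_width: 0.0114
gripper_force: 120.6
```

Run:
```python
from h import *
s=state(); look("top"); go([.5397,-.2226,.0088],Rd(99.3))
```

```text
t 15.9 p [ 0.5405 -0.2225  0.0501] q [-34.   35.8  82.8   0.   61.4 -43.2] F [-0.3 -0.1 -0.8] w 0.0114
[[-0.161  0.987  0.   ]
 [ 0.987  0.161  0.   ]
 [ 0.     0.    -1.   ]]
top panel n 532
 tilt x,y deg [  0.14 -10.57]  top z at y=-40,0,40: [np.float64(0.0853), np.float64(0.0779), np.float64(0.0704)] 0.87 ymin -0.036
go [ 0.01 -0.12  4.16] [ 0.04  0.03 -0.  ]
```

>>> jog_arm --pt "0 -0.1 1.2 0 0 0" --pt "0 -0.1 2.4 0 0 0" --pt "0 -0.1 3.4 0 0 0" --pt "0 -0.1 4.0 0 0 0" --pt "0 -0.1 4.15 0 0 0" --pt "0 -0.1 4.15 0 0 0"

```text
time_s: 16.45
position: [0.5396, -0.2227, 0.0087]
tool_rot: [[-0.162, 0.987, 0.0], [0.987, 0.162, -0.0], [-0.0, 0.0, -1.0]]
ft_force: [0.3, 0.5, -0.6]
grip_width: 0.0118
gripper_force: 120.6
```

>>> jog_arm --pt "0 0 0 0 0 0" --pt "0 0 0 0 0 0" --pt "0 0 0 0 0 0" --pt "0 0 0 0 0 0" --pt "0 0 0 0 0 0" --pt "0 0 -4 0 0 0" --pt "0 0 -8 0 0 0" --pt "0 0 -12 0 0 0" --hand 0.6

```text
time_s: 17.12
position: [0.5388, -0.2227, 0.1298]
tool_rot: [[-0.161, 0.987, -0.001], [0.987, 0.161, 0.001], [0.001, -0.001, -1.0]]
ft_force: [1.1, 0.2, 0.5]
grip_width: 0.0512
gripper_force: 0.0
```

>>> jog_arm --pt "0 0 -3 0 0 0" --pt "0 0 -3 0 0 0" --pt "0 0 -3 0 0 0" --hand 0.86

```text
time_s: 17.37
position: [0.5396, -0.2231, 0.1601]
tool_rot: [[-0.162, 0.987, 0.003], [0.987, 0.162, -0.002], [-0.002, 0.003, -1.0]]
ft_force: [0.2, 0.1, -0.5]
grip_width: 0.0732
gripper_force: 0.0
```

```bash
cat >> h.py <<'E'
RT=JR@R.from_euler('x',-10.45,degrees=True).as_matrix()@Rd(90)
TG=JP+JR@np.array([.0006,-.0307,.0683])
E
python3 - <<'E'
from h import *
s=state(); look("top"); print(TG)
n=-RT[:,2]; A=TG+n*.06; go(A,RT)
im=env.get_image("wrist"); W=world(im); x,y,z=np.moveaxis(W,-1,0); m=(abs(x-.54)<.04)&(y>-.31)&(y<-.12)&(z>.012)&(z<.025); print("handle",m.sum(),cv2.minAreaRect((W[m][:,:2]*1000).astype(np.float32)),np.median(z[m]))
T=env.get_image("top"); Wt=injig(world(T)); q=Wt[(Wt[...,2]>.074)&(abs(Wt[...,1])<.03)&(Wt[...,0]>.035)&(Wt[...,0]<.065)]; print("hinge",q.min(0),q.max(0))
E
```

```text
t 17.37 p [ 0.5396 -0.2231  0.1601] q [-34.1  28.4  75.6   0.   75.8 -43.4] F [ 0.2  0.1 -0.5] w 0.0732
[[-0.162  0.987  0.003]
 [ 0.987  0.162 -0.002]
 [-0.002  0.003 -1.   ]]
top panel n 886
 tilt x,y deg [  0.24 -10.57]  top z at y=-40,0,40: [np.float64(0.0853), np.float64(0.0778), np.float64(0.0704)] 0.87 ymin -0.036
[ 0.57277224 -0.03933586  0.0683    ]
go [18.63  6.42  3.1 ] [  0.6  -10.44   6.53]
handle 2038 ((542.4819946289062, -246.96400451660156), (16.077165603637695, 100.08565521240234), 9.223844528198242) 0.016696128380680048
hinge [ 0.0429795  -0.01965262  0.07614832] [0.06481402 0.01934345 0.08661919]
```

>>> jog_arm --pt "3 1 0.5 0 0 1" --pt "6.5 2.2 1 0.1 -2 2" --pt "10 3.5 1.5 0.2 -4 3" --pt "13.5 4.7 2 0.3 -6 4" --pt "16.5 5.7 2.5 0.5 -8 5.5" --pt "18.4 6.4 3.1 0.6 -10.4 6.5" --pt "18.4 6.4 3.1 0.6 -10.4 6.5" --pt "18.4 6.4 3.1 0.6 -10.4 6.5"

```text
time_s: 18.18
position: [0.5721, -0.0295, 0.1258]
tool_rot: [[-0.051, 0.999, 0.006], [0.982, 0.052, -0.18], [-0.18, -0.004, -0.984]]
ft_force: [-0.9, 0.2, -0.1]
grip_width: 0.0734
gripper_force: 0.0
```

Run:
```python
from h import *
s=state(); j=injig(np.array(s["position"])); print("TCP jig",j.round(4))
G=JP+JR@np.array([.0006,-.033,.0687]); go(G,RT)
im=look(); W=injig(world(im)); x,y,z=np.moveaxis(W,-1,0)
# panel edges in x near y=-25 : rows at panel top height above wall
m=(abs(y+.02)<.008)&(abs(z-(.0776-.1844*y))<.0025)&(abs(x)<.04); print("panel x range",np.percentile(x[m],[.5,99.5]),m.sum())
m2=(abs(x)<.026)&(abs(z-(.0776-.1844*y))<.002); print("panel y range",np.percentile(y[m2],[.3,99.7]))
# fingers: depth in tool frame
T=np.array(s["tool_rot"]); P=(world(im)-np.array(s["position"]))@T
t=P[(abs(abs(P[...,1])-.045)<.012)&(abs(P[...,0])<.02)&(P[...,2]>-.06)&(P[...,2]<.02)]; print("finger tool z max, y,x ranges",np.percentile(t,[1,50,99],axis=0).round(4).tolist())
save("w6.png",im["frame"],1.2)
```

```text
t 18.18 p [ 0.5721 -0.0295  0.1258] q [-10.2  29.6  80.7 -10.9  67.9  -9.2] F [-0.9  0.2 -0.1] w 0.0734
[[-0.051  0.999  0.006]
 [ 0.982  0.052 -0.18 ]
 [-0.18  -0.004 -0.984]]
TCP jig [ 0.0004 -0.0208  0.1258]
go [-0.17  0.04  5.84] [-0.16 -0.09  0.24]
wrist panel n 12263
 tilt x,y deg [ 1.000e-02 -1.069e+01]  top z at y=-40,0,40: [np.float64(0.0851), np.float64(0.0775), np.float64(0.07)] 1.0 ymin -0.036
panel x range [-0.02910508  0.03042793] 2863
panel y range [-0.05481138  0.05633323]
finger tool z max, y,x ranges [[-0.0106, -0.0557, -0.0599], [0.0074, 0.0356, -0.0404], [0.0132, 0.0559, -0.0105]]
```

View pics/w6.png

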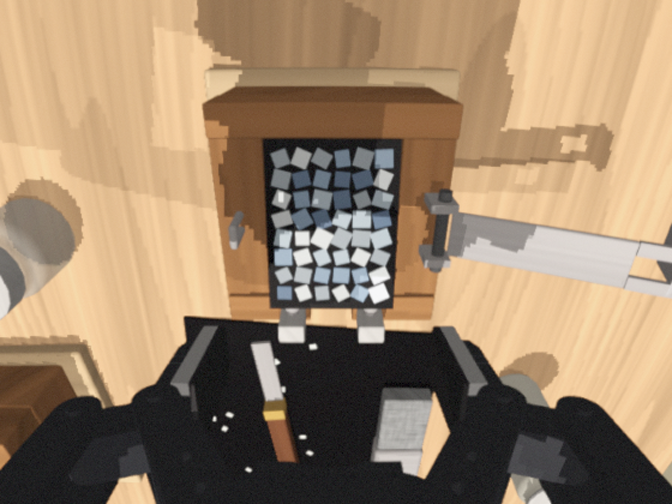

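The panel is raised between the fingers, px (265–400,140–305). The hinge is at (440,235) and the staple at (236,230), both clear of where the fingers land. Go down and grip.

>>> jog_arm --pt "-0.17 0.04 1.5 -0.2 0 0.2" --pt "-0.17 0.04 3 -0.2 0 0.2" --pt "-0.17 0.04 4.5 -0.2 0 0.2" --pt "-0.17 0.04 5.5 -0.2 0 0.2" --pt "-0.17 0.04 5.95 -0.2 0 0.2" --pt "-0.17 0.04 5.95 -0.2 0 0.2" --pt "-0.17 0.04 5.95 -0.2 0 0.2"

```text
time_s: 18.82
position: [0.5738, -0.0439, 0.0696]
tool_rot: [[-0.043, 0.999, 0.012], [0.983, 0.045, -0.18], [-0.181, 0.004, -0.984]]
ft_force: [1.6, 0.8, -0.1]
grip_width: 0.0736
gripper_force: 0.0
```

>>> jog_arm --pt "0 0 0 0 0 0" --pt "0 0 0 0 0 0" --pt "0 0 0 0 0 0" --pt "0 0 0 0 0 0" --pt "0 0 0 0 0 0" --pt "0 0 0 0 0 0" --hand 0.3 --newtons 30

```text
time_s: 19.32
position: [0.574, -0.0435, 0.0698]
tool_rot: [[-0.044, 0.999, 0.013], [0.982, 0.046, -0.181], [-0.181, 0.005, -0.983]]
ft_force: [0.3, -1.0, 3.0]
grip_width: 0.0585
gripper_force: 34.4
```

Run:
```python
from h import *
s=state(); print("TCP jig",injig(np.array(s["position"])).round(4)); look()
```

```text
t 19.32 p [ 0.574  -0.0435  0.0698] q [-11.6  33.5  84.4 -11.6  59.8  -8.5] F [ 0.3 -1.   3. ] w 0.0585
[[-0.044  0.999  0.013]
 [ 0.982  0.046 -0.181]
 [-0.181  0.005 -0.983]]
TCP jig [ 0.0016 -0.0349  0.0698]
wrist panel n 23607
 tilt x,y deg [  0.03 -10.02]  top z at y=-40,0,40: [np.float64(0.0842), np.float64(0.0771), np.float64(0.07)] 1.0 ymin -0.036
```

>>> jog_arm --pt "0 0 0 0 0 0" --pt "-0.13 0 -0.69 0 0 0" --pt "-0.27 0 -1.47 0 0 0" --pt "-0.45 0 -2.5 0 0 0" --pt "-0.72 0 -3.9 0 0 0" --pt "-1.08 0 -5.9 0 0 0" --pt "-1.45 0 -7.9 0 0 0" --pt "-1.45 0 -7.9 0 0 0" --newtons 60

```text
time_s: 20.03
position: [0.5747, -0.0435, 0.1543]
tool_rot: [[-0.043, 0.999, 0.019], [0.982, 0.046, -0.182], [-0.182, 0.011, -0.983]]
ft_force: [1.0, 0.1, -0.8]
grip_width: 0.0576
gripper_force: 64.1
```

```bash
cat >> h.py <<'E'
def held(s,im):
    """panel pose in tool frame from wrist depth"""
    P=(world(im)-np.array(s["position"]))@np.array(s["tool_rot"])
    x,y,z=np.moveaxis(P,-1,0); m=(abs(y)<.027)&(x>-.012)&(x<.09)&(abs(z+.008)<.03); q=P[m]
    A=np.c_[q[:,:2],np.ones(len(q))]; w=np.ones(len(q),bool)
    for _ in range(6):
        c=np.linalg.lstsq(A[w],q[w,2],rcond=None)[0]; w=abs(A@c-q[:,2])<.002
    g=(abs(y)<.02)&(abs(z-(c[0]*x+c[1]*y+c[2]))<.003)
    h,e=np.histogram(x[g],np.arange(-.05,.12,.002)); e=e[:-1][h>20]
    print("held: slopes deg",np.degrees(np.arctan(c[:2])).round(2),"top z at x=0",c[2].round(4),"inl",w.mean().round(2),"x span",e.min().round(3),e.max().round(3)+.002)
E
python3 - <<'E'
from h import *
s=state(); im=env.get_image("wrist"); held(s,im); save("w7.png",im["frame"],1.2)
E
```

```text
t 20.03 p [ 0.5747 -0.0435  0.1543] q [-11.6  27.8  78.6 -10.6  70.7 -10.9] F [ 1.   0.1 -0.8] w 0.0576
[[-0.043  0.999  0.019]
 [ 0.982  0.046 -0.182]
 [-0.182  0.011 -0.983]]
held: slopes deg [0.4 0.3] top z at x=0 -0.013 inl 1.0 x span -0.006 0.076
```

View pics/w7.png

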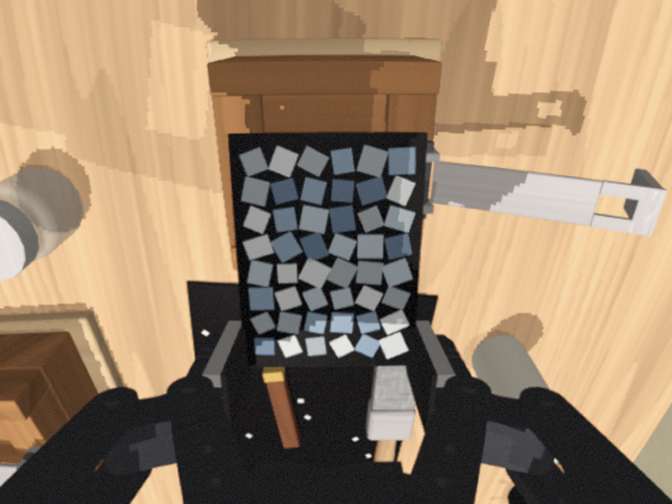

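The panel is held square to the tool (0.4°), px (230–425,135–365), underside 5 mm behind the TCP. Carry it to the glass.

Run:
```python
from h import *
s=env.observe(); p=np.array(s["position"])
a=np.array([.557,.118,.17]); go(a,Rd(93)); go([.5395,.2797,.09],Rd(93),(a,Rd(93)))
```

```text
go [15.6  -0.94 -4.71] [ 0.43 10.47 -0.41]
go [16.24 -0.9   8.  ] [0. 0. 0.]
```

>>> jog_arm --pt "1 0 -0.3 0 1.5 0" --pt "3 -0.2 -0.9 0.1 3 -0.1" --pt "5.5 -0.3 -1.6 0.2 4.5 -0.2" --pt "8 -0.5 -2.4 0.2 6 -0.2" --pt "10.5 -0.6 -3.2 0.3 7.5 -0.3" --pt "13 -0.8 -4 0.4 9 -0.4" --pt "15 -0.9 -4.6 0.4 10.4 -0.4" --pt "15.6 -0.94 -4.7 0.4 10.5 -0.4"

```text
time_s: 20.75
position: [0.5557, 0.1201, 0.1674]
tool_rot: [[-0.054, 0.999, -0.005], [0.999, 0.054, 0.003], [0.003, -0.005, -1.0]]
ft_force: [-0.2, 0.5, -0.4]
grip_width: 0.058
gripper_force: 64.1
```

>>> jog_arm --pt "2 -0.1 0.5 0 0 0" --pt "4.5 -0.2 1.5 0 0 0" --pt "7 -0.4 2.7 0 0 0" --pt "9.5 -0.5 4 0 0 0" --pt "12 -0.7 5.5 0 0 0" --pt "14.5 -0.8 7 0 0 0" --pt "16 -0.9 8 0 0 0" --pt "16.2 -0.9 8 0 0 0"

```text
time_s: 21.42
position: [0.5369, 0.2807, 0.0849]
tool_rot: [[-0.054, 0.998, -0.009], [0.999, 0.054, -0.0], [0.0, -0.009, -1.0]]
ft_force: [0.5, 0.4, -0.9]
grip_width: 0.0582
gripper_force: 64.1
```

Run:
```python
from h import *
s=state(); im=env.get_image("wrist"); held(s,im); go([.5395,.2797,.004],Rd(93))
```

```text
t 21.42 p [0.5369 0.2807 0.0849] q [16.4 35.2 76.8  0.1 68.5 13.2] F [ 0.5  0.4 -0.9] w 0.0582
[[-0.054  0.998 -0.009]
 [ 0.999  0.054 -0.   ]
 [ 0.    -0.009 -1.   ]]
held: slopes deg [0.42 0.26] top z at x=0 -0.013 inl 1.0 x span -0.006 0.076
go [-0.03  0.23  8.22] [-0.39 -0.01  0.09]
```

>>> jog_arm --pt "0 0.2 1.5 -0.6 0.4 0" --pt "0 0.2 3 -0.6 0.4 0" --pt "0 0.2 4.5 -0.6 0.4 0" --pt "0 0.2 6 -0.6 0.4 0" --pt "0 0.2 7.2 -0.6 0.4 0" --pt "0 0.2 8 -0.6 0.4 0" --pt "0 0.2 8 -0.6 0.4 0" --pt "0 0.2 8 -0.6 0.4 0"

```text
time_s: 22.13
position: [0.5409, 0.2789, 0.0083]
tool_rot: [[-0.051, 0.999, 0.007], [0.999, 0.051, 0.009], [0.008, 0.007, -1.0]]
ft_force: [0.9, -0.5, -0.1]
grip_width: 0.0577
gripper_force: 64.1
```

>>> jog_arm --pt "0 0 0.08 0 0 0" --pt "0 0 0.16 0 0 0" --pt "0 0 0.24 0 0 0" --pt "0 0 0.32 0 0 0" --pt "0 0 0.38 0 0 0" --pt "0 0 0.38 0 0 0"

```text
time_s: 22.63
position: [0.5404, 0.2797, 0.0041]
tool_rot: [[-0.052, 0.999, 0.006], [0.999, 0.052, 0.009], [0.008, 0.007, -1.0]]
ft_force: [-0.6, -0.1, -1.0]
grip_width: 0.0578
gripper_force: 64.1
```

Run:
```python
from h import *
s=state(); im=env.get_image("wrist"); held(s,im)
W=world(im); x,y,z=np.moveaxis(W,-1,0); m=(abs(x-.5377)<.018)&(y>.285)&(y<.345); q=W[m]; c=np.linalg.lstsq(np.c_[q[:,:2]-[.5377,.3147],np.ones(len(q))],q[:,2],rcond=None)[0]; print("top z",c[2],"slopes",np.degrees(c[:2]))
```

```text
t 22.63 p [0.5404 0.2797 0.0041] q [16.1 41.  81.2  0.5 57.3 12.8] F [-0.6 -0.1 -1. ] w 0.0578
[[-0.052  0.999  0.006]
 [ 0.999  0.052  0.009]
 [ 0.008  0.007 -1.   ]]
held: slopes deg [0.41 0.26] top z at x=0 -0.0131 inl 0.82 x span -0.006 0.076
top z 0.03131450242500877 slopes [  0.57770133 -58.58541273]
```

>>> jog_arm --pt "0 0 0.06 0 0 0" --pt "0 0 0.12 0 0 0" --pt "0 0 0.18 0 0 0" --pt "0 0 0.23 0 0 0" --pt "0 0 0.28 0 0 0" --pt "0 0 0.28 0 0 0" --pt "0 0 0.28 0 0 0"

```text
time_s: 23.27
position: [0.5405, 0.2797, 0.0018]
tool_rot: [[-0.052, 0.999, 0.007], [0.999, 0.052, 0.009], [0.009, 0.007, -1.0]]
ft_force: [-1.7, -1.2, 3.8]
grip_width: 0.0578
gripper_force: 66.8
```

>>> jog_arm --pt "0 0 0.03 0 0 0" --pt "0 0 0.05 0 0 0" --pt "0 0 0.05 0 0 0" --pt "0 0 0.05 0 0 0" --newtons 20

```text
time_s: 23.6
position: [0.5405, 0.2797, 0.0018]
tool_rot: [[-0.052, 0.999, 0.007], [0.999, 0.052, 0.009], [0.009, 0.007, -1.0]]
ft_force: [-1.7, -1.6, 8.1]
grip_width: 0.0578
gripper_force: 68.8
```

>>> jog_arm --pt "0 0 0 0 0 0" --pt "0 0 0 0 0 0" --pt "0 0 0 0 0 0" --pt "0 0 0 0 0 0" --pt "0 0 -1 0 0 0" --pt "0 0 -3 0 0 0" --pt "0 0 -6 0 0 0" --pt "0 0 -10 0 0 0" --hand 0.88

```text
time_s: 24.27
position: [0.5387, 0.2784, 0.1005]
tool_rot: [[-0.052, 0.999, 0.002], [0.999, 0.052, 0.008], [0.008, 0.002, -1.0]]
ft_force: [0.6, 0.1, 0.6]
grip_width: 0.0751
gripper_force: 0.0
```

>>> jog_arm --pt "-4 0 -4 0 0 0" --pt "-8 0 -6 0 0 0" --pt "-12 0 -6 0 0 0" --pt "-12 0 -6 0 0 0"

```text
time_s: 24.6
position: [0.5465, 0.1546, 0.1625]
tool_rot: [[-0.05, 0.999, 0.01], [0.999, 0.049, 0.008], [0.007, 0.011, -1.0]]
ft_force: [0.1, -0.7, 0.6]
grip_width: 0.0752
gripper_force: 0.0
```

Run:
```python
from h import *
s=state(); im=env.get_image("side"); save("s8.png",im["frame"],1.4)
for c in ("side","wrist"):
    im=env.get_image(c); W=world(im)
    m=(abs(W[...,0]-.5377)<.06)&(abs(W[...,1]-.3147)<.06)&(W[...,2]>.011)&(W[...,2]<.03); q=W[m]; print(c,m.sum(),cv2.minAreaRect((q[:,:2]*1000).astype(np.float32)))
    k=np.linalg.lstsq(np.c_[q[:,:2]-[.5377,.3147],np.ones(len(q))],q[:,2],rcond=None)[0]; print("z",k[2],"slope deg",np.degrees(k[:2]))
W=injig(world(env.get_image("top"))); q=W[(W[...,2]>.082)&(W[...,0]>.06)&(abs(W[...,1])<.03)&(W[...,0]<.17)]; print("hasp",q.min(0),q.max(0))
```

```text
t 24.6 p [0.5465 0.1546 0.1625] q [ 3.7 26.6 78.5  0.4 74.3  0.7] F [ 0.1 -0.7  0.6] w 0.0752
[[-0.05   0.999  0.01 ]
 [ 0.999  0.049  0.008]
 [ 0.007  0.011 -1.   ]]
side 1005 ((537.2120361328125, 300.1822204589844), (87.89092254638672, 113.76004791259766), 18.754758834838867)
z 0.01487165850885361 slope deg [ 0.00411992 -0.45215787]
wrist 3869 ((538.821533203125, 291.4899597167969), (60.607669830322266, 35.21073913574219), 2.8021557331085205)
z 0.013981805970473094 slope deg [-0.02597043  0.31947238]
hasp [ 0.06062084 -0.01070625  0.0822672 ] [0.14919524 0.01142698 0.12103359]
```

View pics/s8.png

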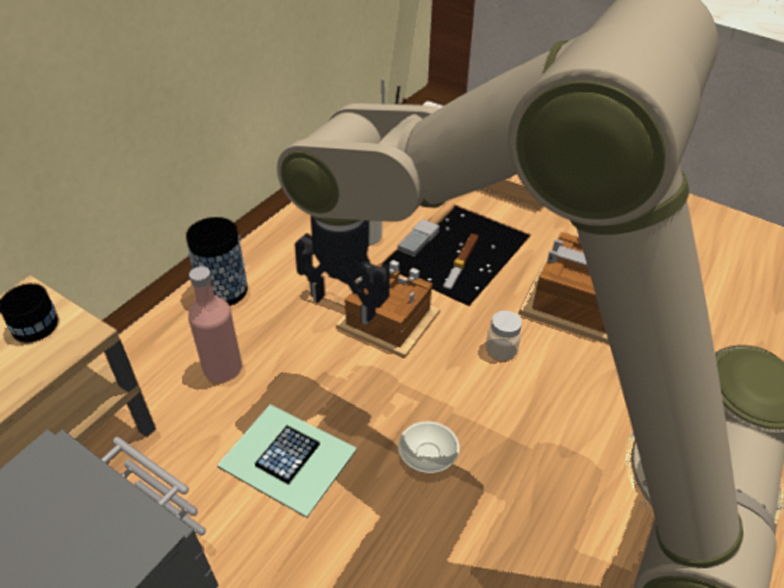

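The panel lies flat, mosaic up and centred on the glass at px (288,453). The lever is on the mat at (462,262), the hasp is open, and the arm touches nothing. Handing in.

```bash
python3 -c "
from rig import env
print(env.close_job())"
```

```text
the job is handed in; nothing more can be done
None
```

The job is handed in: the panel lies flat, mosaic up and centred on the glass, the lever is back on the mat, the hasp is open and the robot is clear, at about 25 s of the 64 s; no verdict was returned.

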